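# Load the potato tray, slide it under the griddle and light the gas

## Task

Put all the potato halves from the board into the roasting tray, then slide the tray into the warming bay under the griddle, fully home against the stop with all the potatoes in it. After that turn the gas handwheel one full turn anticlockwise to open the gas, then press the red igniter button all the way down and let it go. Leave the other things on the table where they are.

Things in the scene. Friction and masses are not known exactly. Their poses are not given: they have to be found in the camera images.
- potato1: peeled half potato, cream yellow, 64 mm long (its x), 44 mm wide (its y), 32 mm high, mass about 0.06 kg, starts cut (flat) side down on the board, domed on top, sides upright for the lowest 15 mm; origin at the centre of the flat side, z out through the dome. Not all five are present in every run (None if absent)
- potato2: peeled half potato, cream yellow, 64 mm long (its x), 44 mm wide (its y), 32 mm high, mass about 0.06 kg, starts cut (flat) side down on the board, domed on top, sides upright for the lowest 15 mm; origin at the centre of the flat side, z out through the dome. Not all five are present in every run (None if absent)
- potato3: peeled half potato, cream yellow, 64 mm long (its x), 44 mm wide (its y), 32 mm high, mass about 0.06 kg, starts cut (flat) side down on the board, domed on top, sides upright for the lowest 15 mm; origin at the centre of the flat side, z out through the dome. Not all five are present in every run (None if absent)
- potato4: peeled half potato, cream yellow, 64 mm long (its x), 44 mm wide (its y), 32 mm high, mass about 0.06 kg, starts cut (flat) side down on the board, domed on top, sides upright for the lowest 15 mm; origin at the centre of the flat side, z out through the dome. Not all five are present in every run (None if absent)
- potato5: peeled half potato, cream yellow, 64 mm long (its x), 44 mm wide (its y), 32 mm high, mass about 0.06 kg, starts cut (flat) side down on the board, domed on top, sides upright for the lowest 15 mm; origin at the centre of the flat side, z out through the dome. Not all five are present in every run (None if absent)
- tray: loose dark steel roasting tray, 236 mm long (its x) by 156 mm wide (its y), rim 24 mm high, walls 3 mm, floor 4 mm thick, about 0.55 kg; origin under its centre, at the table. A red straight handle 85 mm long, 22 mm wide, sticks out level from the middle of its -x end, handle height 16 to 30 mm above the table. It goes into the bay with its +x end first and slides on the bare table
- tray_grip (a point): point on the tray's handle in which to grip it, across its 22 mm width: 180 mm to -x of the tray's origin (62 mm out from the tray's end), 23 mm above the table
- griddle: fixed sheet-steel griddle, 300 mm deep (its x) by 320 mm wide (its y), top at 130 mm, a black pan rim to 158 mm; origin under its centre. Its front (-x side) has the mouth of the warming bay, 162 mm wide, 75 mm high, floor is the table itself, with a flaring 35 mm high lead-in cheek on either side that reaches 31 mm out of the mouth and opens to 190 mm. The bay has a rigid stop inside and runs along the griddle's x axis
- bay_home (a point): inside the bay on the table: where the tray's origin lies when the tray is against the stop, its end wall then level with the mouth and the handle sticking out; 118 mm in from the mouth, x axis pointing into the bay
- wheel (a joint): angle of the red gas handwheel (110 mm across, upright axis, on a fixed brass and steel foot), rad: 0 shut, grows anticlockwise seen from above, stop at 6.5; stays where left; turns with about 2 N at the knob
- wheel_axis (a point): centre of the handwheel, on its axis, on top of the rim, 62 mm above the table
- knob_grip (a point): middle of the black upright knob on the handwheel, 22 mm in diameter, from 64 to 106 mm above the table, 45 mm from the wheel's axis; the knob spins freely on its own pin, so it can be held firmly while it is led round in a circle
- igniter (a joint): travel of the red round igniter button, m: 0 out, 0.006 fully pressed; springs back, about 4 N fully down
- igniter_top (a point): centre of the igniter button's top, 32 mm across, on the griddle's front ledge, 148 mm above the table, pressed straight down
- board: fixed blue plastic chopping board 240 mm (x) by 280 mm (y), 10 mm thick, on which the potatoes start; origin under its centre
- oil: bystander, leave alone: amber oil bottle, 68 mm across, 220 mm high; origin at the centre of its underside
- salt: bystander, leave alone: jar, 52 mm across, 85 mm high; origin at the centre of its underside
- mug: bystander, leave alone: blue mug, 76 mm across, 90 mm high; origin at the centre of its underside
- bowl: bystander, leave alone: blue bowl, 130 mm across, 55 mm high; origin at the centre of its underside
- spatula: bystander, leave alone: spatula lying on the table, 250 mm long; origin at the underside, near the middle of its length
- dip: bystander, leave alone: small white bowl, 70 mm across, 40 mm high; origin at the centre of its underside
- mustard: bystander, leave alone: yellow squeeze bottle, 54 mm across, 160 mm high; origin at the centre of its underside
Not all that is in view belongs to the job. What is shaped like the potato1 but black is not meant.

How it is judged:
By the outcome, as a careful person would: the job done as asked, in the order asked, and still so for the second after the job is handed in, with the robot touching nothing.
Of potato1, potato2, potato3, potato4, potato5 only 3 to 5 are there at a start; the rules pass over those that are not, and their reading is None.
At some moment in a run one of potato1, potato2, potato3, potato4, potato5 may be knocked a few centimetres aside while the robot is not near it.
Once in a run the grip may slacken for a moment while it holds something.
It also fails if it takes over 210 s, if anything falls off the work surface, if the arm or the gripper's body presses on something with over 40 N, if the wrist force passes 120 N, or if a joint passes its speed limit or range.

## Robot

A 6-joint arm with a two-finger parallel gripper is mounted at the origin on the work surface. World frame = base frame: x ahead of the robot, y to its left, z up, the work surface at z = 0. Lengths are in m, angles in rad, forces in N, time in s.
With the tool pointing down it reaches from about 0.35 to 0.85 m from the base axis. Payload 8.1 kg.
Tool frame: the origin (TCP) lies at the very end of the fingers, on their centre line; the grasp point (between the pads) lies 19 mm behind it; z points along the fingers, x is the direction in which the jaws open and shut, and the axes are right-handed (so a half turn about z gives the same grasp; the last joint's range is limited). The gripper opens to 85 mm and grips with 20 to 120 N. Pads are 22 mm wide; open, the fingers measure 114 mm over their backs; the gripper's body (76 mm by 85 mm) begins 54 mm behind the grasp point. The pads swing forward as they close: fully open they stand 13 mm farther back than shut.
Start: joints at [-1.325, 0.13, 1.488, -0, 1.523, -0.085], TCP at [0.195, -0.567, 0.231] pointing down, gripper open.
Joint ranges: [-2.96, 2.96], [-0.89, 2.26], [0.02, 2.5], [-1.34, 4.48], [0, 2.73], [-2.66, 2.66]. Speed limits (rad/s): [2.39, 2.39, 2.79, 3.14, 3.14, 3.14].

## Interface

Orientations are given as a unit quaternion [w, x, y, z].
In Python, from workcell import * gives the robot as it stands.
- The arm moves only by the tool arm_command, never from a script. Its argument "moves" is a list of rows, each a list of 5 numbers: the opening, from 0 (shut) to 1 (fully open), then the shift along the world's x, y, z scaled (see below), then the turn about the world's z scaled (see below). In form: [[grip, tx, ty, tz, spin], ...]. A call has 1 to 5 rows; each row is the pose to reach, as a shift and turn from the pose measured when the call began; what a row does not reach only later rows make up. The controller multiplies each number of a shift by 0.5 m and each number of a turn by 90 degrees. A row lasts 1/8 s, in which the tool goes at most 62.5 mm and 10.7 degrees, less where a joint would pass 70% of its speed; a pose out of reach is approached as far as the arm can. A call with a number of a shift or a turn outside -1 to 1 is refused whole. A call with a gripper value outside its range is refused whole. The fingers move at their own pace and stop on an object; the grip force is fixed at half the most. Time passes only in rows, so rows that repeat a pose let the fingers close. It gives the time, the measured TCP pose, the force and the opening at its end, in the units of the state.
- read_state(): the state, without advancing time (a new reading comes with each control period).
- get_image(name): name is "scene" or "top" or "wrist"; returns the picture (400x640x3 uint8, red, green, blue); there is no depth.
- calibration(name): a dict with "intrinsics" (3x3 intrinsics, pixels), "extrinsics" (4x4, takes a point from camera to world coordinates). Camera axes: x right, y down, z forward; pixel columns grow to the right and rows downward; lengths in m; the calibration is good to about 2 mm. A picture is of the moment at which its call begins: read the wrist's pose just before it. calibration takes no time and is no camera call; for the wrist camera it gives the pose at the moment of the call.
- job_done(): hands the job in, once; it reports no verdict.
Trained networks look in the newest picture that a camera, given by its name, has taken for a name from the list of things; names that differ only in an ending like _2 or _b are one class to them, and where a whole thing is asked for, a point or a joint stands for the part that bears it (a point fixed in the world has none). Each returns a list of dicts, best first, with "confidence" (0 to 1); they miss things now and then, are a little off and sometimes report something else, mostly with a low value. They report only what shows in the picture. A call takes as long as a camera call. They do not tell look-alikes from the thing itself.
- look_for(target, camera): "xyz" ([x, y, z] in m, in the coordinates of the camera as it stood for that picture, good to about 4 mm: the middle of the surface that is visible of it).
The state is a dict: "t": time; "joints": joint angles; "dq": joint speeds; "tau": joint torques, N m; "tcp_pos": TCP position; "tool_rot": TCP orientation; "contact_force": force on the tool from outside, world axes, zero at the start; "wrist_torque": the same for the moment, N m; "width": finger opening in m.
Only numpy, scipy, OpenCV 4.12 (cv2) and the standard library are available. Lean on these libraries where they do the work, as an engineer would, in place of code of your own. Each camera call takes 0.05 s, during which the arm holds its last target. There are 200 camera calls.

## Working session

There is one attempt and no reset: what is moved stays moved. The work goes in short steps, Python scripts to look and compute and a tool call to move; the robot and the scene stay as the last step left them, time stands still between calls to the robot, and variables do not carry over. Pictures are saved under pics/ and viewed, about 12 in all and at most 16, crops included, and the job is handed in when it is done.

Besides the shell and the picture viewer there is one more tool, called after "Emit:" as name([rows], argument=value, ...), one row to a line, values as JSON. arm_command: Moves the arm, as the interface text tells. Its arguments: {"type":"object","properties":{"moves":{"type":"array","items":{"type":"array","items":{"type":"number","minimum":-1,"maximum":1}}}},"required":["moves"]}

```bash
mkdir -p pics; cat > h.py <<'E'
from workcell import *
import numpy as np, cv2
def snap(cam,fn,crop=None,scale=1):
    im=np.asarray(get_image(cam)); c=calibration(cam)
    o=im if crop is None else im[crop[1]:crop[3],crop[0]:crop[2]]
    if scale!=1:o=cv2.resize(o,None,fx=scale,fy=scale,interpolation=cv2.INTER_CUBIC)
    cv2.imwrite('pics/'+fn,o[:,:,::-1]); return im,c
def pix2w(c,u,v,z):
    K=np.array(c['intrinsics']);T=np.array(c['extrinsics'])
    d=T[:3,:3]@np.linalg.solve(K,[u,v,1.]);o=T[:3,3]
    return o+d*(z-o[2])/d[2]
def w2pix(c,p):
    K=np.array(c['intrinsics']);T=np.array(c['extrinsics'])
    q=K@(T[:3,:3].T@(np.array(p)-T[:3,3]));return q[:2]/q[2]
def look(t,cam):
    c=calibration(cam);T=np.array(c['extrinsics'])
    return [(round(r['confidence'],2),np.round(T[:3,:3]@np.array(r['xyz'])+T[:3,3],3).tolist(),np.round(w2pix(c,T[:3,:3]@np.array(r['xyz'])+T[:3,3])).tolist()) for r in look_for(t,cam)]
E
python3 - <<'E'
from h import *
s=read_state();print(s)
snap('top','top1.png');
for t in ['potato1','tray','tray_grip','griddle','wheel','knob_grip','igniter','board','oil']:
    print(t,look(t,'top'))
snap('scene','scene1.png')
print(calibration('top'))
E
```

```text
{'t': 0.0, 'joints': array([-1.32539657e+00,  1.31145038e-01,  1.48928437e+00,  1.53606073e-05,
        1.52299748e+00, -8.53852902e-02]), 'dq': array([ 0.00132935, -0.00026376,  0.00034438, -0.00040828, -0.00017197,
        0.00018743]), 'tau': array([ 1.50617329e-04, -5.69408655e+01, -5.00542653e+01, -2.01705602e-04,
        1.50941941e-02, -3.69349522e-06]), 'tcp_pos': array([ 0.19477235, -0.56692639,  0.23025127]), 'tool_rot': array([-6.00434945e-04,  8.13874619e-01, -5.81039813e-01, -6.93279346e-04]), 'contact_force': array([-0.18266092,  0.93496475, -0.18684801]), 'wrist_torque': array([0.00134009, 0.03017046, 0.01297619]), 'width': 0.08546517834004787}
potato1 [(0.83, [0.698, 0.465, 0.025], [173.0, 144.0]), (0.71, [0.462, 0.269, 0.038], [239.0, 223.0]), (0.69, [0.208, 0.334, 0.029], [213.0, 317.0]), (0.53, [0.57, 0.275, 0.038], [237.0, 185.0]), (0.52, [0.456, 0.365, 0.033], [205.0, 226.0]), (0.51, [0.566, 0.365, 0.036], [206.0, 187.0])]
tray [(0.82, [0.483, -0.013, 0.008], [339.0, 216.0])]
tray_grip [(0.79, [0.487, -0.012, 0.003], [339.0, 215.0])]
griddle [(0.9, [0.48, -0.366, 0.141], [478.0, 209.0])]
wheel [(0.8, [0.672, 0.039, 0.063], [321.0, 147.0])]
knob_grip [(0.56, [0.667, 0.036, 0.06], [322.0, 150.0])]
igniter [(0.48, [0.585, -0.263, 0.15], [437.0, 170.0])]
board [(0.97, [0.513, 0.372, 0.013], [204.0, 207.0])]
oil [(0.73, [0.756, -0.111, 0.139], [376.0, 109.0])]
{'intrinsics': array([[451.515938  ,   0.        , 321.44939326],
       [  0.        , 451.515938  , 199.97633521],
       [  0.        ,   0.        ,   1.        ]]), 'extrinsics': array([[-0.01178276, -0.98553467,  0.16906385,  0.31078271],
       [-0.99983223,  0.00924061, -0.01581553,  0.05787019],
       [ 0.0140245 , -0.16922184, -0.9854782 ,  1.29325063],
       [ 0.        ,  0.        ,  0.        ,  1.        ]])}
```

View pics/top1.png

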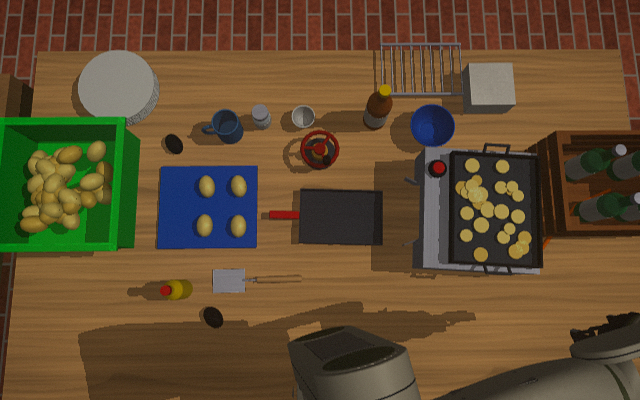

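View pics/scene1.png

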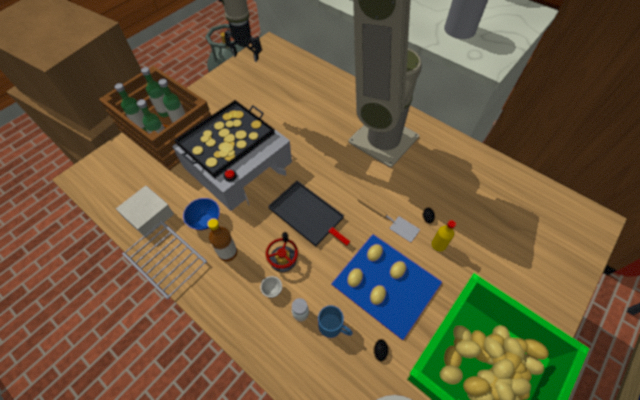

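The candidates for potatoes are four cream ones on the blue board at pixels (206,187), (238,186), (204,225) and (238,226). The look-alikes are two black ones at (173,144) and (213,317), whole potatoes in the green crate at (65,190), and slices on the griddle at (490,210). I choose the four on the board. Next I measure.

```bash
python3 - <<'E'
from h import *
im,c=snap('top','top2.png',(150,100,560,290),1.95)
hsv=cv2.cvtColor(im,cv2.COLOR_RGB2HSV)
def blobs(m,z,name,amin,amax,box):
    m=m.astype(np.uint8); mm=np.zeros_like(m); x0,y0,x1,y1=box; mm[y0:y1,x0:x1]=m[y0:y1,x0:x1]
    n,l,st,ce=cv2.connectedComponentsWithStats(mm)
    for i in range(1,n):
        if amin<st[i,4]<amax:
            v,u=np.nonzero(l==i); P=np.array([pix2w(c,a,b,z)[:2] for a,b in zip(u,v)])
            cnt=(P*1000).astype(np.float32); (cx,cy),(w,h),a=cv2.minAreaRect(cnt)
            C=np.cov(P.T); e,V=np.linalg.eigh(C); d=V[:,1]
            print(name,st[i,4],np.round(ce[i]),'mean',np.round(P.mean(0),4),'rect',round(cx),round(cy),round(w),round(h),round(a,1),'major deg',round(np.degrees(np.arctan2(d[1],d[0])),1))
H,S,V=hsv[...,0],hsv[...,1],hsv[...,2]
blobs((H>15)&(H<40)&(V>120)&(S>40),0.025,'pot',80,1000,(160,165,258,248))
blobs((V<75)&(S<120),0.022,'tray',1500,9000,(290,180,395,250))
blobs(((H<8)|(H>172))&(S>150)&(V>90),0.03,'handle',30,600,(260,200,305,230))
blobs(((H<8)|(H>172))&(S>150)&(V>90),0.148,'ign',30,600,(420,150,460,185))
blobs(((H<8)|(H>172))&(S>130)&(V>60),0.06,'wheel',100,2000,(290,120,350,180))
for t in ['wheel_axis','knob_grip','igniter_top','bay_home','wheel']:print(t,look(t,'top'))
E
```

```text
pot 199 [207. 185.] mean [0.5741 0.3636] rect 573 364 56 34 1.9 major deg -166.2
pot 187 [239. 185.] mean [0.574 0.272] rect 574 273 53 34 1.0 major deg -166.1
pot 212 [205. 225.] mean [0.4614 0.3667] rect 462 367 37 54 89.4 major deg -175.8
pot 203 [239. 225.] mean [0.4586 0.2708] rect 458 271 54 34 1.2 major deg -173.9
tray 4570 [341. 217.] mean [ 0.4808 -0.017 ] rect 482 -16 236 157 88.0 major deg 88.2
handle 221 [284. 214.] mean [0.4875 0.1426] rect 487 145 82 20 89.4 major deg 87.8
ign 101 [439. 167.] mean [ 0.5922 -0.2681] rect 592 -268 29 27 89.5 major deg 165.0
wheel 535 [319. 147.] mean [0.6734 0.0438] rect 671 42 108 107 57.5 major deg 102.2
wheel_axis [(0.78, [0.671, 0.039, 0.06], [320.0, 148.0])]
knob_grip [(0.76, [0.671, 0.038, 0.064], [321.0, 148.0])]
igniter_top [(0.4, [0.59, -0.267, 0.154], [439.0, 167.0]), (0.25, [0.671, 0.038, 0.062], [321.0, 148.0])]
bay_home [(0.83, [0.47, -0.366, 0.146], [479.0, 213.0]), (0.74, [0.287, 0.417, 0.109], [175.0, 289.0])]
wheel [(0.83, [0.668, 0.038, 0.062], [321.0, 149.0]), (0.68, [0.78, 0.091, 0.018], [302.0, 117.0])]
```

View pics/top2.png

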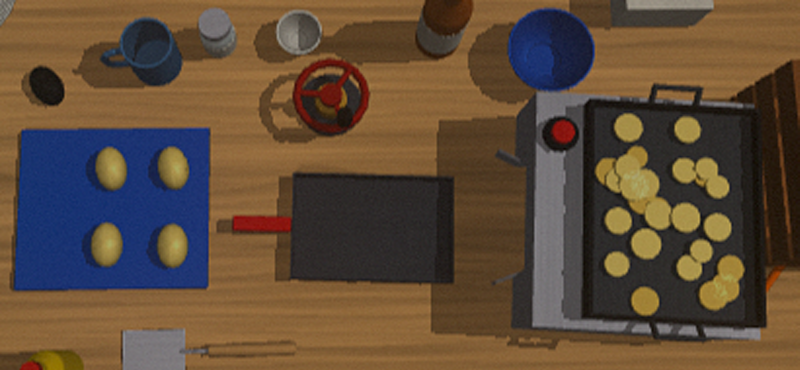

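The crop confirms four cream halves on the board, at crop positions (111,169), (173,168), (106,244) and (172,245). The knob is at crop (345,118). I'll move over the board.

Emit:
arm_command([
  [1, 0.2, 0.58, 0, -0.1],
  [1, 0.2, 0.58, 0, -0.1],
  [1, 0.2, 0.58, 0, -0.1],
  [1, 0.2, 0.58, 0, -0.1],
  [1, 0.2, 0.58, 0, -0.1],
])

```text
t: 1.48
tcp_pos: [0.2953, -0.2756, 0.2315]
tool_rot: [-0.0, 0.766, -0.643, 0.0]
contact_force: [1.4, -0.2, 1.1]
width: 0.0855
```

Emit:
arm_command([
  [1, 0.2, 0.58, 0, 0],
  [1, 0.2, 0.58, 0, 0],
  [1, 0.2, 0.58, 0, 0],
  [1, 0.2, 0.58, 0, 0],
  [1, 0.2, 0.58, 0, 0],
])

```text
t: 2.1
tcp_pos: [0.3957, 0.0165, 0.232]
tool_rot: [-0.001, 0.766, -0.643, 0.001]
contact_force: [0.6, -0.8, 0.6]
width: 0.0854
```

Emit:
arm_command([
  [1, 0.15, 0.5, 0, 0],
  [1, 0.15, 0.5, 0, 0],
  [1, 0.15, 0.5, 0, 0],
  [1, 0.15, 0.5, 0, 0],
  [1, 0.15, 0.5, 0, 0],
])

```text
t: 2.72
tcp_pos: [0.4706, 0.2698, 0.2312]
tool_rot: [-0.0, 0.767, -0.642, 0.001]
contact_force: [-0.8, -0.3, 0.3]
width: 0.0855
```

```bash
cat > wp.py <<'E'
from h import *
import sys
s=read_state();print(np.round(s['tcp_pos'],4),s['t'])
im,c=snap('wrist',sys.argv[1])
print('top',look('potato1','top')if 0 else '')
print('wrist',look('potato1','wrist'))
hsv=cv2.cvtColor(im,cv2.COLOR_RGB2HSV);H,S,V=cv2.split(hsv)
m=((H>15)&(H<40)&(V>110)&(S>40)).astype(np.uint8)
n,l,st,ce=cv2.connectedComponentsWithStats(m)
for i in range(1,n):
    if st[i,4]>400:
        v,u=np.nonzero(l==i);P=np.array([pix2w(c,a,b,0.025)[:2] for a,b in zip(u,v)])
        (cx,cy),(w,h),a=cv2.minAreaRect((P*1000).astype(np.float32))
        e,E=np.linalg.eigh(np.cov(P.T));d=E[:,1]
        print(st[i],'rect',round(cx),round(cy),round(w),round(h),'maj',round(np.degrees(np.arctan(d[1]/d[0])),1))
E
python3 wp.py w1.png
```

```text
[0.4706 0.2698 0.2312] 2.725
top 
wrist [(0.71, [0.574, 0.273, 0.033], [330.0, 92.0]), (0.7, [0.468, 0.364, 0.037], [241.0, 168.0]), (0.62, [0.57, 0.36, 0.034], [254.0, 80.0]), (0.61, [0.226, 0.339, 0.022], [243.0, 325.0]), (0.56, [0.462, 0.275, 0.035], [311.0, 185.0])]
[     0      0    640    395 100135] rect 398 244 556 1044 maj -73.4
[ 579    5   35   61 1041] rect 684 -14 28 63 maj -4.8
[538  28  28  32 408] rect 665 36 44 19 maj 60.3
[ 234   48   38   59 1734] rect 573 364 63 43 maj 12.4
[ 311   64   36   56 1590] rect 573 273 61 42 maj 10.1
[ 223  146   35   49 1354] rect 462 367 63 44 maj -3.8
[ 296  161   34   48 1245] rect 459 273 42 63 maj 1.4
[ 118  350   59   50 1841] rect 94 468 74 131 maj -26.5
[ 456  350   60   50 1893] rect 185 -48 132 74 maj 45.3
```

View pics/w1.png

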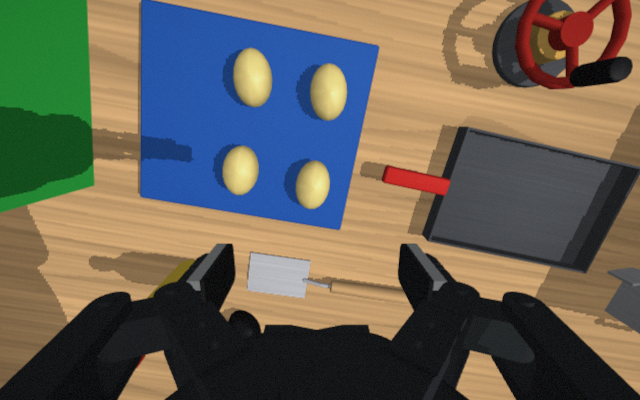

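Clear view: the potatoes are at (252,78), (328,92), (240,170) and (312,185), and the measured rectangles match 63x43 mm. I'll pick A at (0.459,0.273).

Emit:
arm_command([
  [0.85, -0.022, 0.006, -0.05, -0.11],
  [0.85, -0.022, 0.006, -0.15, -0.11],
  [0.85, -0.022, 0.006, -0.26, -0.11],
  [0.85, -0.022, 0.006, -0.36, -0.11],
  [0.85, -0.022, 0.006, -0.434, -0.11],
])

```text
t: 3.45
tcp_pos: [0.4586, 0.2683, 0.0127]
tool_rot: [0.001, 0.708, -0.707, 0.001]
contact_force: [-0.3, 0.7, 0.6]
width: 0.0723
```

Emit:
arm_command([
  [0.85, 0, 0, 0, 0],
  [0, 0, 0, 0, 0],
  [0, 0, 0, 0, 0],
  [0, 0, 0, 0, 0],
  [0, 0, 0, 0, 0],
])

```text
t: 4.08
tcp_pos: [0.4609, 0.2689, 0.016]
tool_rot: [-0.001, 0.708, -0.707, 0.002]
contact_force: [-1.5, -3.2, 8.0]
width: 0.0407
```

Emit:
arm_command([
  [0, 0, 0, 0.1, 0],
  [0, 0, 0, 0.22, 0],
  [0, 0, -0.1, 0.22, 0],
  [0, -0.02, -0.22, 0.22, 0],
  [0, -0.028, -0.34, 0.22, 0],
])

```text
t: 4.7
tcp_pos: [0.4475, 0.0976, 0.1283]
tool_rot: [-0.003, 0.708, -0.706, 0.003]
contact_force: [1.9, -1.1, -0.5]
width: 0.0403
```

Emit:
arm_command([
  [0, 0, -0.1, 0, 0],
  [0, 0, -0.1, 0, 0],
  [0, 0, -0.1, 0, 0],
  [0, 0, -0.1, 0, 0],
  [0, 0, -0.1, 0, 0],
])

```text
t: 5.32
tcp_pos: [0.4475, 0.0487, 0.1284]
tool_rot: [-0.003, 0.709, -0.705, 0.003]
contact_force: [-0.5, 0.5, -0.9]
width: 0.0406
```

Emit:
arm_command([
  [0, -0.004, -0.02, -0.1, 0],
  [0, -0.004, -0.02, -0.2, 0],
  [0, -0.004, -0.02, -0.232, 0],
  [0, -0.004, -0.02, -0.232, 0],
  [0.75, -0.004, -0.02, -0.232, 0],
])

```text
t: 5.95
tcp_pos: [0.4464, 0.039, 0.0135]
tool_rot: [-0.003, 0.709, -0.705, 0.004]
contact_force: [-0.3, 0.9, 0.0]
width: 0.0575
```

Emit:
arm_command([
  [0.75, 0, 0, 0, 0],
  [0.75, 0, 0, 0, 0],
  [0.75, 0, 0, 0.1, 0],
  [0.75, 0, 0, 0.22, 0],
  [0.75, 0, 0.05, 0.3, 0],
])

```text
t: 6.58
tcp_pos: [0.4475, 0.0634, 0.1669]
tool_rot: [-0.004, 0.708, -0.706, 0.005]
contact_force: [0.9, -0.4, 0.7]
width: 0.0642
```

Emit:
arm_command([
  [0.85, 0.02, 0.12, 0.08, -0.03],
  [0.85, 0.03, 0.24, 0.1, -0.03],
  [0.85, 0.03, 0.36, 0.1, -0.03],
  [0.85, 0.03, 0.48, 0.1, -0.03],
  [0.85, 0.03, 0.5, 0.1, -0.03],
])

```text
t: 7.2
tcp_pos: [0.4616, 0.3168, 0.217]
tool_rot: [0.005, -0.693, 0.721, -0.005]
contact_force: [-0.2, -0.3, -0.7]
width: 0.0726
```

```bash
python3 wp.py w2.png | grep -v wrist
```

```text
[0.4616 0.3168 0.217 ] 7.2
top 
[    0     0   640   400 96548] rect 387 311 997 539 maj 88.5
[ 331   53   39   59 1765] rect 573 274 61 43 maj 10.9
[ 251   56   40   59 1794] rect 573 365 62 44 maj 11.5
[ 258  157   36   51 1394] rect 462 367 43 63 maj -3.1
[ 517  160   41   49 1543] rect 447 43 64 46 maj 17.8
[ 132  340   63   60 2068] rect 169 551 60 146 maj -39.6
[ 438  340   51   45 1448] rect 168 117 105 60 maj 33.8
```

Emit:
arm_command([
  [0.85, 0.001, 0.08, -0.05, -0.01],
  [0.85, 0.001, 0.102, -0.15, -0.01],
  [0.85, 0.001, 0.102, -0.26, -0.01],
  [0.85, 0.001, 0.102, -0.36, -0.01],
  [0.85, 0.001, 0.102, -0.402, -0.01],
])

```text
t: 7.92
tcp_pos: [0.4609, 0.3624, 0.0125]
tool_rot: [0.001, -0.686, 0.727, -0.005]
contact_force: [0.3, 0.3, -0.1]
width: 0.0727
```

Emit:
arm_command([
  [0.85, 0, 0, 0, 0],
  [0, 0, 0, 0, 0],
  [0, 0, 0, 0, 0],
  [0, 0, 0, 0, 0],
  [0, 0, 0, 0, 0],
])

```text
t: 8.55
tcp_pos: [0.463, 0.3637, 0.0159]
tool_rot: [0.004, -0.686, 0.727, -0.006]
contact_force: [-0.4, -1.8, 5.8]
width: 0.0406
```

Emit:
arm_command([
  [0, 0, 0, 0.1, 0],
  [0, 0, 0, 0.22, 0],
  [0, 0, -0.1, 0.22, 0],
  [0, -0.02, -0.22, 0.22, 0],
  [0, -0.034, -0.34, 0.22, 0],
])

```text
t: 9.18
tcp_pos: [0.4466, 0.1927, 0.1279]
tool_rot: [0.005, -0.687, 0.727, -0.007]
contact_force: [1.2, -0.4, 0.7]
width: 0.0406
```

Emit:
arm_command([
  [0, -0.004, -0.12, 0, 0],
  [0, -0.004, -0.24, 0, 0],
  [0, -0.004, -0.36, 0, 0],
  [0, -0.004, -0.48, 0, 0],
  [0, -0.004, -0.528, 0, 0],
])

```text
t: 9.8
tcp_pos: [0.4454, -0.0745, 0.1301]
tool_rot: [0.006, -0.686, 0.728, -0.008]
contact_force: [0.6, 0.3, -0.7]
width: 0.0407
```

Emit:
arm_command([
  [0, 0, 0, -0.1, 0],
  [0, 0, 0, -0.2, 0],
  [0, 0, 0, -0.232, 0],
  [0, 0, 0, -0.232, 0],
  [0.75, 0, 0, -0.232, 0],
])

```text
t: 10.42
tcp_pos: [0.4475, -0.075, 0.0166]
tool_rot: [0.007, -0.686, 0.728, -0.01]
contact_force: [0.2, 0.3, 0.4]
width: 0.0575
```

Emit:
arm_command([
  [0.75, 0, 0, 0, 0],
  [0.75, 0, 0, 0, 0],
  [0.75, 0, 0, 0.1, 0],
  [0.75, 0, 0, 0.22, 0],
  [0.75, 0, 0.05, 0.3, 0],
])

```text
t: 11.05
tcp_pos: [0.4486, -0.0509, 0.1704]
tool_rot: [0.008, -0.685, 0.728, -0.012]
contact_force: [1.5, -0.0, 0.1]
width: 0.064
```

Emit:
arm_command([
  [0.85, 0.05, 0.12, 0.08, 0.1],
  [0.85, 0.1, 0.24, 0.1, 0.16],
  [0.85, 0.15, 0.36, 0.1, 0.16],
  [0.85, 0.2, 0.48, 0.1, 0.16],
  [0.85, 0.2, 0.56, 0.1, 0.16],
])

```text
t: 11.68
tcp_pos: [0.5496, 0.2311, 0.2209]
tool_rot: [-0.01, 0.771, -0.637, 0.011]
contact_force: [1.2, -0.6, -0.5]
width: 0.0727
```

```bash
python3 wp.py w3.png | grep -v wrist
```

```text
[0.5496 0.2311 0.2209] 11.675
top 
[     0      0    640    396 110413] rect 513 270 508 961 maj -72.3
[500  68  40  25 503] rect 716 35 41 23 maj 82.6
[518  89  32  55 890] rect 676 1 27 64 maj -4.2
[ 192  117   38   53 1594] rect 572 373 62 45 maj 8.0
[ 267  132   35   51 1415] rect 572 283 61 42 maj 9.3
[426 257  27  25 408] rect 465 49 49 23 maj 60.2
[495 270  37  34 720] rect 462 -62 62 32 maj 60.9
[ 131  340   62   60 2032] rect 214 400 57 145 maj -26.0
[ 438  340   64   60 2083] rect 299 -37 144 60 maj 48.9
```

Emit:
arm_command([
  [0.85, 0.03, 0.08, 0, 0],
  [0.85, 0.03, 0.08, 0, 0],
  [0.85, 0.03, 0.08, 0, 0],
  [0.85, 0.03, 0.08, 0, 0],
])

```text
t: 12.28
tcp_pos: [0.5633, 0.2738, 0.2206]
tool_rot: [-0.01, 0.772, -0.635, 0.01]
contact_force: [0.3, -0.4, -0.1]
width: 0.0725
```

```bash
python3 wp.py w4.png | grep -v wrist; python3 -c "
from h import *
snap('top','t4.png');print(look('potato1','top'))"
```

```text
[0.5633 0.2738 0.2206] 12.275
top 
[    0     0   640   396 99611] rect 517 289 513 964 maj -71.2
[537  92  38  25 513] rect 716 19 37 27 maj 80.6
[552 111  32  54 841] rect 675 -15 26 66 maj -5.5
[ 228  135   36   51 1475] rect 574 364 61 43 maj 7.0
[ 301  150   34   50 1352] rect 573 274 61 41 maj 10.4
[450 272  29  22 436] rect 467 47 42 29 maj 68.3
[522 285  35  38 861] rect 458 -72 68 35 maj 51.4
[ 132  341   63   59 2027] rect 228 434 59 142 maj -27.3
[ 438  340   64   60 2077] rect 312 -3 145 60 maj 49.1
[(0.78, [0.448, 0.038, 0.031], [322.0, 228.0]), (0.56, [0.443, -0.072, 0.031], [361.0, 229.0]), (0.48, [0.564, 0.361, 0.034], [207.0, 188.0]), (0.17, [0.595, -0.271, 0.153], [440.0, 166.0])]
```

Emit:
arm_command([
  [0.85, 0.02, 0.001, -0.05, 0],
  [0.85, 0.02, 0.001, -0.15, 0],
  [0.85, 0.02, 0.001, -0.26, 0],
  [0.85, 0.02, 0.001, -0.36, 0],
  [0.85, 0.02, 0.001, -0.406, 0],
])

```text
t: 13.1
tcp_pos: [0.5709, 0.2733, 0.0136]
tool_rot: [-0.008, 0.772, -0.635, 0.009]
contact_force: [-0.4, -0.2, 0.1]
width: 0.0727
```

Emit:
arm_command([
  [0.85, 0, 0, 0, 0],
  [0, 0, 0, 0, 0],
  [0, 0, 0, 0, 0],
  [0, 0, 0, 0, 0],
  [0, 0, 0, 0, 0],
])

```text
t: 13.72
tcp_pos: [0.5727, 0.2739, 0.0162]
tool_rot: [-0.01, 0.772, -0.635, 0.01]
contact_force: [-1.1, -1.5, 6.6]
width: 0.0404
```

Emit:
arm_command([
  [0, 0, 0, 0.1, -0.1],
  [0, 0, 0, 0.22, -0.12],
  [0, -0.02, -0.1, 0.22, -0.12],
  [0, -0.06, -0.22, 0.22, -0.12],
  [0, -0.108, -0.34, 0.22, -0.12],
])

```text
t: 14.35
tcp_pos: [0.5198, 0.1052, 0.1275]
tool_rot: [-0.01, 0.709, -0.705, 0.012]
contact_force: [0.8, -0.5, -0.2]
width: 0.0404
```

Emit:
arm_command([
  [0, 0, -0.1, 0, 0],
  [0, 0, -0.132, 0, 0],
  [0, 0, -0.132, 0, 0],
  [0, 0, -0.132, 0, 0],
  [0, 0, -0.132, 0, 0],
])

```text
t: 14.98
tcp_pos: [0.5198, 0.0405, 0.1274]
tool_rot: [-0.01, 0.71, -0.704, 0.012]
contact_force: [-0.1, -0.4, -1.6]
width: 0.0405
```

Emit:
arm_command([
  [0, 0, 0, -0.1, 0],
  [0, 0, 0, -0.2, 0],
  [0, 0, 0, -0.23, 0],
  [0, 0, 0, -0.23, 0],
  [0.75, 0, 0, -0.23, 0],
])

```text
t: 15.6
tcp_pos: [0.5211, 0.0409, 0.0138]
tool_rot: [-0.01, 0.71, -0.704, 0.012]
contact_force: [0.4, -0.2, 0.0]
width: 0.0577
```

Emit:
arm_command([
  [0.75, 0, 0, 0, 0],
  [0.75, 0, 0, 0, 0],
  [0.75, 0, 0, 0.1, 0],
  [0.75, 0, 0, 0.22, 0],
  [0.75, 0, 0.05, 0.3, 0],
])

```text
t: 16.23
tcp_pos: [0.5223, 0.0651, 0.1674]
tool_rot: [-0.012, 0.709, -0.705, 0.014]
contact_force: [0.6, 0.2, -0.3]
width: 0.0643
```

Emit:
arm_command([
  [0.85, 0.02, 0.12, 0.08, 0.1],
  [0.85, 0.04, 0.24, 0.1, 0.12],
  [0.85, 0.06, 0.36, 0.1, 0.12],
  [0.85, 0.08, 0.48, 0.1, 0.12],
  [0.85, 0.1, 0.58, 0.1, 0.12],
])

```text
t: 16.85
tcp_pos: [0.5724, 0.3573, 0.2179]
tool_rot: [-0.013, 0.772, -0.635, 0.013]
contact_force: [1.7, -0.3, 1.2]
width: 0.0727
```

Emit:
arm_command([
  [0.85, 0, 0.02, 0, 0],
  [0.85, 0, 0.02, 0, 0],
])

```text
t: 17.1
tcp_pos: [0.5721, 0.3678, 0.2177]
tool_rot: [-0.013, 0.773, -0.634, 0.013]
contact_force: [0.4, -0.7, -0.6]
width: 0.0727
```

```bash
python3 wp.py w5.png | grep -v wrist
```

```text
[0.5721 0.3678 0.2177] 17.1
top 
[  137     0   503   293 68046] rect 634 295 347 671 maj -84.9
[463   0  46  29 540] rect 792 225 27 48 maj -60.9
[   0    6   48   72 2884] rect 663 714 51 72 maj -5.8
[   0   77   50  133 3313] rect 551 719 55 171 maj -18.3
[598 120  42  28 640] rect 703 23 29 48 maj -52.3
[ 25 154  27  42 561] rect 521 704 52 30 maj 3.1
[589 155  27  42 578] rect 652 20 63 28 maj 49.6
[ 302  158   34   51 1352] rect 574 364 63 41 maj 9.8
[ 527  242   37   45 1323] rect 525 44 67 48 maj 24.3
[ 235  291  163   46 3803] rect 385 331 70 225 maj -83.9
[ 583  304   36   43 1185] rect 451 -71 72 50 maj 30.9
[ 583  339   57   61 1212] rect 371 -125 113 79 maj 58.3
[ 131  341   64   59 2049] rect 244 525 58 140 maj -27.2
[ 439  340   63   60 2030] rect 328 94 142 58 maj 48.6
[  0 355  40  41 829] rect 212 760 43 96 maj -33.1
```

Emit:
arm_command([
  [0.85, 0.004, -0.008, -0.05, 0],
  [0.85, 0.004, -0.008, -0.15, 0],
  [0.85, 0.004, -0.008, -0.26, 0],
  [0.85, 0.004, -0.008, -0.36, 0],
  [0.85, 0.004, -0.008, -0.402, 0],
])

```text
t: 17.82
tcp_pos: [0.5727, 0.3592, 0.0138]
tool_rot: [-0.011, 0.772, -0.636, 0.012]
contact_force: [0.2, -0.7, -0.9]
width: 0.0725
```

Emit:
arm_command([
  [0.85, 0, 0, 0, 0],
  [0, 0, 0, 0, 0],
  [0, 0, 0, 0, 0],
  [0, 0, 0, 0, 0],
  [0, 0, 0, 0, 0],
])

```text
t: 18.45
tcp_pos: [0.5749, 0.3604, 0.0176]
tool_rot: [-0.013, 0.772, -0.636, 0.013]
contact_force: [-0.7, -0.4, 7.7]
width: 0.0404
```

Emit:
arm_command([
  [0, 0, 0, 0.1, -0.1],
  [0, 0, 0, 0.22, -0.12],
  [0, -0.02, -0.1, 0.22, -0.12],
  [0, -0.06, -0.22, 0.22, -0.12],
  [0, -0.108, -0.34, 0.22, -0.12],
])

```text
t: 19.08
tcp_pos: [0.5224, 0.1919, 0.1295]
tool_rot: [-0.013, 0.709, -0.705, 0.016]
contact_force: [0.6, -0.6, 0.0]
width: 0.0406
```

Emit:
arm_command([
  [0, -0.004, -0.12, 0, 0],
  [0, -0.004, -0.24, 0, 0],
  [0, -0.004, -0.36, 0, 0],
  [0, -0.004, -0.48, 0, 0],
  [0, -0.004, -0.526, 0, 0],
])

```text
t: 19.7
tcp_pos: [0.521, -0.0745, 0.1314]
tool_rot: [-0.014, 0.708, -0.706, 0.017]
contact_force: [-0.3, 1.0, -0.0]
width: 0.0407
```

Emit:
arm_command([
  [0, 0, 0, -0.1, 0],
  [0, 0, 0, -0.2, 0],
  [0, 0, 0, -0.23, 0],
  [0, 0, 0, -0.23, 0],
  [0.75, 0, 0, -0.23, 0],
])

```text
t: 20.32
tcp_pos: [0.5232, -0.0748, 0.0191]
tool_rot: [-0.015, 0.708, -0.706, 0.019]
contact_force: [0.4, -0.1, 1.1]
width: 0.0577
```

Emit:
arm_command([
  [0.75, 0, 0, 0, 0],
  [0.75, 0, 0, 0, 0],
  [0.75, 0, 0, 0.1, 0],
  [0.75, 0, 0, 0.22, 0],
  [0.75, 0, 0.05, 0.34, 0],
])

```text
t: 20.95
tcp_pos: [0.5232, -0.0516, 0.1893]
tool_rot: [-0.015, 0.707, -0.707, 0.02]
contact_force: [0.5, 0.3, -0.4]
width: 0.0643
```

Emit:
arm_command([
  [0.75, -0.15, 0.12, 0.06, 0.03],
  [0.75, -0.18, 0.24, 0.06, 0.06],
  [0.75, -0.18, 0.3, 0.06, 0.06],
  [0.75, -0.18, 0.3, 0.06, 0.06],
  [0.75, -0.18, 0.3, 0.06, 0.06],
])

```text
t: 21.58
tcp_pos: [0.4334, 0.0985, 0.2197]
tool_rot: [-0.016, 0.74, -0.672, 0.019]
contact_force: [0.2, -0.3, 0.5]
width: 0.064
```

```bash
python3 - <<'E'
from h import *
print(read_state()['tcp_pos'])
im,c=snap('wrist','w6.png')
hsv=cv2.cvtColor(im,cv2.COLOR_RGB2HSV);H,S,V=cv2.split(hsv)
def rect(m,z,name,amin,i2=None):
    n,l,st,ce=cv2.connectedComponentsWithStats(m.astype(np.uint8))
    for i in range(1,n):
        if st[i,4]>amin:
            v,u=np.nonzero(l==i);P=np.array([pix2w(c,a,b,z)[:2] for a,b in zip(u,v)])*1000
            print(name,st[i],'rect',np.round(cv2.minAreaRect(P.astype(np.float32))[0]),np.round(cv2.minAreaRect(P.astype(np.float32))[1]),round(cv2.minAreaRect(P.astype(np.float32))[2],1))
rect(((H<8)|(H>172))&(S>150)&(V>70),0.03,'red',300)
E
```

```text
[0.43335128 0.0984688  0.21969816]
red [358   0  78  19 674] rect [635.  30.] [17. 82.] 5.6
red [ 247  126   72   27 1299] rect [487. 142.] [84. 21.] 88.3
```

View pics/w6.png

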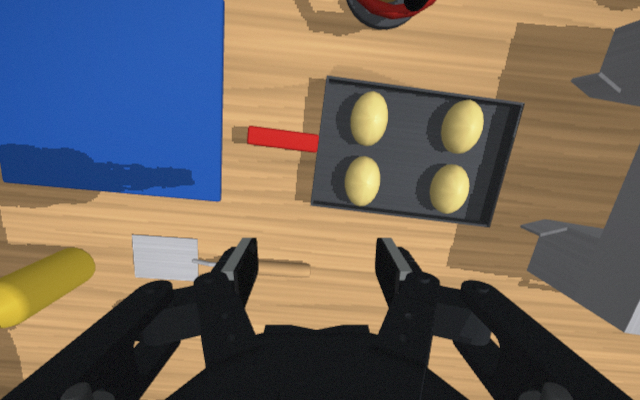

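All four potatoes are in the tray, at (369,118), (462,127), (362,181) and (450,188). The bay's cheek tips are near (575,83) and (524,226). I'll take a zoomed top view to measure the bay.

```bash
python3 - <<'E'
from h import *
snap('top','t7.png',(395,140,555,280),5 if 0 else 4)
c=calibration('wrist')
for p in [(575,83),(524,226),(620,92),(566,233)]:print(np.round(pix2w(c,*p,0.035),3))
E
```

```text
[ 0.579 -0.182  0.035]
[ 0.409 -0.169  0.035]
[ 0.575 -0.236  0.035]
[ 0.404 -0.225  0.035]
```

View pics/t7.png

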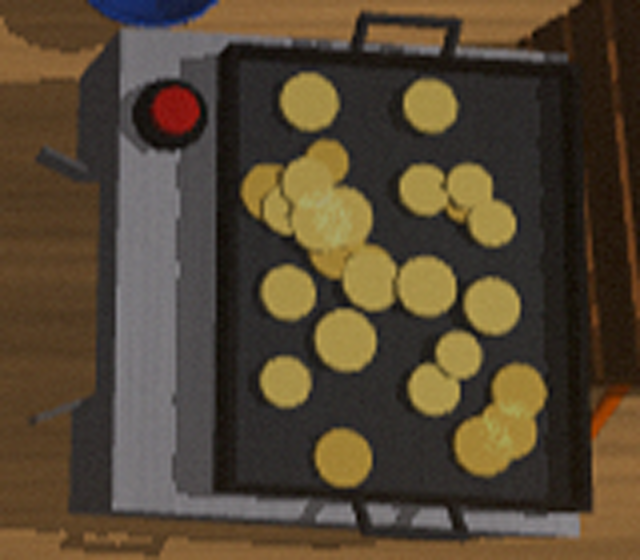

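```bash
python3 - <<'E'
from h import *
c=calibration('top')
for n,a,b,z in [('ledge',(121,28),(112,510),.13),('tips',(40,153),(32,418),.035),('base',(97,180),(88,400),.035),('rear',(583,62),(590,510),.158),('panfront',(228,45),(216,492),.158)]:
    A=pix2w(c,395+a[0]/4,140+a[1]/4,z);B=pix2w(c,395+b[0]/4,140+b[1]/4,z);d=A-B
    print(n,np.round(A,4),np.round(B,4),'mid',np.round((A+B)/2,4),'len',round(np.linalg.norm(d),3),'ang',round(np.degrees(np.arctan2(d[1],d[0])),2))
snap('scene','s7.png',(150,80,330,220),4)
E
```

```text
ledge [ 0.6516 -0.2404  0.13  ] [ 0.3327 -0.2184  0.13  ] mid [ 0.4922 -0.2294  0.13  ] len 0.32 ang -3.94
tips [ 0.5874 -0.2019  0.035 ] [ 0.3986 -0.1882  0.035 ] mid [ 0.493  -0.1951  0.035 ] len 0.189 ang -4.16
base [ 0.5674 -0.2419  0.035 ] [ 0.4107 -0.2279  0.035 ] mid [ 0.489  -0.2349  0.035 ] len 0.157 ang -5.08
rear [ 0.6181 -0.5349  0.158 ] [ 0.3288 -0.512   0.158 ] mid [ 0.4734 -0.5235  0.158 ] len 0.29 ang -4.54
panfront [ 0.6314 -0.3027  0.158 ] [ 0.3426 -0.2775  0.158 ] mid [ 0.487  -0.2901  0.158 ] len 0.29 ang -4.98
```

View pics/s7.png

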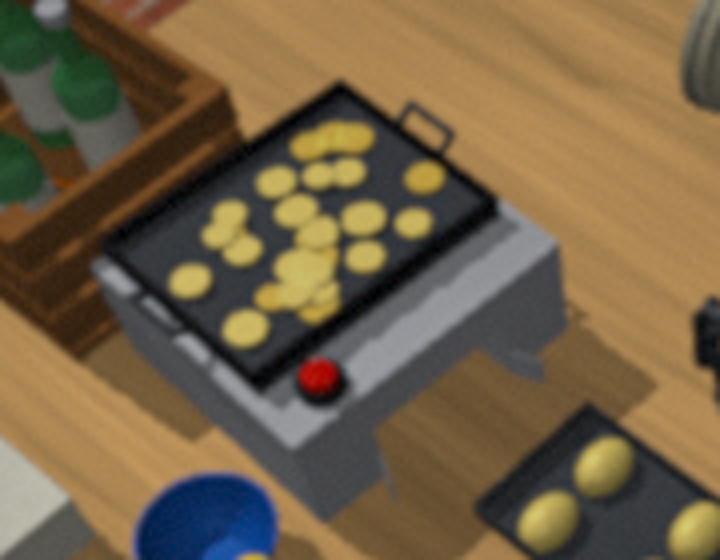

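The bay axis comes out at about -94.4° with the mouth centre near (0.491,-0.229). The tray yaw is -91.7° with its origin at (0.482,-0.018). I'll grip the handle.

Emit:
arm_command([
  [0.6, 0.11, 0.126, 0, 0.11],
  [0.6, 0.11, 0.126, 0, 0.22],
  [0.6, 0.11, 0.126, 0, 0.33],
  [0.6, 0.11, 0.126, 0, 0.44],
  [0.6, 0.11, 0.126, 0, 0.5],
])

```text
t: 22.35
tcp_pos: [0.489, 0.1588, 0.2186]
tool_rot: [-0.021, 0.941, -0.339, 0.011]
contact_force: [-0.1, 0.5, -0.3]
width: 0.0513
```

Emit:
arm_command([
  [0.6, 0, 0, -0.1, 0.11],
  [0.6, 0, 0, -0.2, 0.22],
  [0.6, 0, 0, -0.25, 0.33],
  [0.6, 0, 0, -0.25, 0.42],
  [0.6, 0, 0, -0.25, 0.42],
])

```text
t: 22.98
tcp_pos: [0.4892, 0.1574, 0.0929]
tool_rot: [-0.024, 1.0, -0.017, 0.003]
contact_force: [0.2, -0.2, -0.2]
width: 0.0516
```

```bash
python3 - <<'E'
from h import *
s=read_state();print(s['tcp_pos'],s['joints'])
im,c=snap('wrist','w8.png')
H,S,V=cv2.split(cv2.cvtColor(im,cv2.COLOR_RGB2HSV))
n,l,st,ce=cv2.connectedComponentsWithStats((((H<8)|(H>172))&(S>150)&(V>70)).astype(np.uint8))
for i in range(1,n):
    if st[i,4]>300:
        v,u=np.nonzero(l==i);P=np.array([pix2w(c,a,b,.03)[:2] for a,b in zip(u,v)])*1000
        print(st[i],cv2.minAreaRect(P.astype(np.float32)))
E
```

```text
[0.4892264  0.15738687 0.09288416] [ 0.17919869 -0.00829181  1.89387725  0.04771713  1.24161677  0.19846192]
[ 300  179   28  102 2746] ((487.6527404785156, 145.210205078125), (85.09261322021484, 21.612985610961914), 87.9408187866211)
[ 517  296  111   91 3206] ((725.4002685546875, 42.40899658203125), (50.96413040161133, 128.34222412109375), 51.42741394042969)
```

Emit:
arm_command([
  [0.6, -0.002, 0.014, -0.06, 0],
  [0.6, -0.002, 0.014, -0.12, 0],
  [0.6, -0.002, 0.014, -0.166, 0],
  [0.6, -0.002, 0.014, -0.166, 0],
  [0, -0.002, 0.014, -0.166, 0],
])

```text
t: 23.65
tcp_pos: [0.4896, 0.1646, 0.0117]
tool_rot: [-0.024, 1.0, -0.019, 0.004]
contact_force: [0.5, 0.9, 0.7]
width: 0.0343
```

Emit:
arm_command([
  [0, 0, 0, 0, 0],
  [0, 0, 0, 0, 0],
  [0, 0, 0, 0, 0],
  [0, 0, 0, 0, 0],
])

```text
t: 24.15
tcp_pos: [0.4905, 0.1647, 0.013]
tool_rot: [-0.024, 1.0, -0.019, 0.005]
contact_force: [-2.3, -0.8, 6.2]
width: 0.021
```

Emit:
arm_command([
  [0, 0.015, -0.01, 0, -0.006],
  [0, 0.03, -0.02, 0, -0.013],
  [0, 0.045, -0.035, 0, -0.02],
  [0, 0.057, -0.05, 0, -0.026],
  [0, 0.057, -0.06, 0, -0.026],
])

```text
t: 24.78
tcp_pos: [0.5194, 0.1348, 0.013]
tool_rot: [-0.024, 0.999, -0.04, 0.006]
contact_force: [-0.0, 5.3, -0.4]
width: 0.0206
```

```bash
python3 - <<'E'
from h import *
s=read_state();print(s['tcp_pos'],s['tool_rot'],s['contact_force'],s['wrist_torque'])
im,c=snap('top','t9.png',(260,140,560,280),2.6)
H,S,V=cv2.split(cv2.cvtColor(im,cv2.COLOR_RGB2HSV))
m=np.zeros((400,640),np.uint8);m[180:255,275:405]=(((V<75)&(S<120)|((H>15)&(H<40)&(V>150)&(S>40)&(S<140))))[180:255,275:405]
m=cv2.morphologyEx(m,cv2.MORPH_OPEN,np.ones((3,3)))
n,l,st,ce=cv2.connectedComponentsWithStats(m);i=1+np.argmax(st[1:,4]);v,u=np.nonzero(l==i)
P=np.array([pix2w(c,a,b,.022)[:2] for a,b in zip(u,v)])*1000;print(st[i],cv2.minAreaRect(P.astype(np.float32)))
E
```

```text
[0.51944625 0.13477778 0.0129951 ] [-0.02429256  0.99889604 -0.03980479  0.00567011] [-0.04127662  5.33963279 -0.39035412] [ 0.75288748  0.13549709 -0.13779225]
[ 319  180   75   60 2680] ((501.1775207519531, -56.94835662841797), (214.54336547851562, 157.75982666015625), 85.46602630615234)
```

View pics/t9.png

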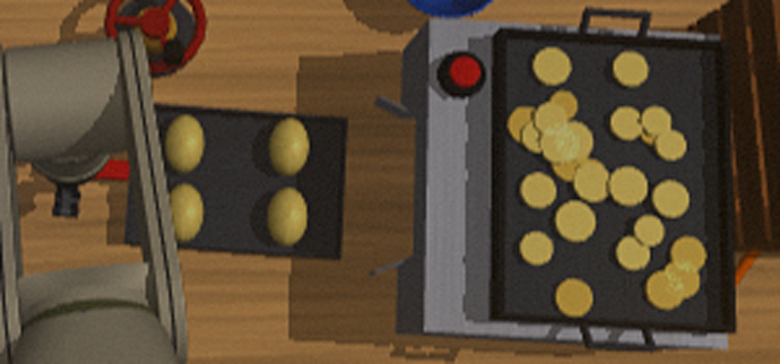

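The tray is aligned (yaw -94.5°) with its front edge at crop (345,190), just short of the cheeks, and all four potatoes are inside it. I'll push it in.

Emit:
arm_command([
  [0, -0.004, -0.05, 0, 0],
  [0, -0.008, -0.1, 0, 0],
  [0, -0.0115, -0.15, 0, 0],
  [0, -0.0155, -0.2, 0, 0],
  [0, -0.019, -0.25, 0, 0],
])

```text
t: 25.45
tcp_pos: [0.5099, 0.0088, 0.013]
tool_rot: [-0.024, 0.999, -0.039, 0.006]
contact_force: [1.8, 4.0, -3.2]
width: 0.0206
```

Emit:
arm_command([
  [0, -0.004, -0.05, 0, 0],
  [0, -0.008, -0.1, 0, 0],
  [0, -0.0115, -0.15, 0, 0],
  [0, -0.0155, -0.2, 0, 0],
  [0, -0.019, -0.25, 0, 0],
])

```text
t: 26.08
tcp_pos: [0.5004, -0.1165, 0.013]
tool_rot: [-0.024, 0.999, -0.039, 0.006]
contact_force: [3.3, 5.4, -2.4]
width: 0.0206
```

Emit:
arm_command([
  [0, -0.002, -0.03, 0, 0],
  [0, -0.004, -0.055, 0, 0],
  [0, -0.006, -0.075, 0, 0],
  [0, -0.007, -0.085, 0, 0],
  [0, -0.007, -0.09, 0, 0],
])

```text
t: 26.7
tcp_pos: [0.4969, -0.1611, 0.013]
tool_rot: [-0.025, 0.999, -0.038, 0.006]
contact_force: [1.6, 6.7, 0.1]
width: 0.0203
```

Emit:
arm_command([
  [0, 0, -0.004, 0, 0],
  [0, 0, -0.008, 0, 0],
  [0, 0, -0.012, 0, 0],
])

```text
t: 27.08
tcp_pos: [0.4969, -0.165, 0.013]
tool_rot: [-0.026, 0.999, -0.038, 0.006]
contact_force: [0.9, 19.6, 4.7]
width: 0.0206
```

Emit:
arm_command([
  [0, 0, -0.006, 0, 0],
  [0, 0, -0.008, 0, 0],
  [0, 0, -0.008, 0, 0],
])

```text
t: 27.45
tcp_pos: [0.4969, -0.165, 0.013]
tool_rot: [-0.029, 0.999, -0.037, 0.005]
contact_force: [1.5, 21.7, 6.7]
width: 0.0209
```

```bash
python3 - <<'E'
from h import *
s=read_state();print(s['tcp_pos'],s['contact_force'])
snap('wrist','w10.png')
E
```

```text
[ 0.49691961 -0.16500031  0.01298309] [ 1.53132964 21.68719057  6.67958048]
```

View pics/w10.png

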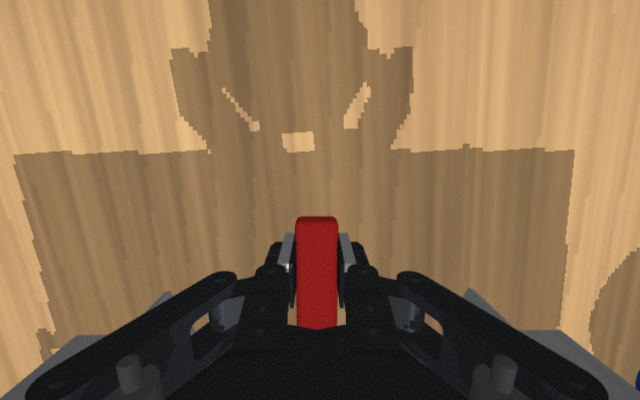

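The handle is held and pushing adds force without motion, so the tray is at the stop. I'll release and retreat, then look.

Emit:
arm_command([
  [0.6, 0, 0.003, 0, 0],
  [0.6, 0, 0.003, 0, 0],
  [0.6, 0, 0.003, 0, 0],
  [0.6, 0, 0.003, 0.06, 0],
  [0.6, 0, 0.03, 0.16, 0],
])

```text
t: 28.12
tcp_pos: [0.4952, -0.1503, 0.092]
tool_rot: [-0.03, 0.999, -0.038, 0.003]
contact_force: [0.9, 0.0, 0.5]
width: 0.0513
```

Emit:
arm_command([
  [0.6, -0.05, 0.12, 0.12, 0],
  [0.6, -0.1, 0.24, 0.24, 0],
  [0.6, -0.1, 0.3, 0.24, 0],
  [0.6, -0.1, 0.3, 0.24, 0],
  [0.6, -0.1, 0.3, 0.24, 0],
])

```text
t: 28.75
tcp_pos: [0.4455, -0.0003, 0.2124]
tool_rot: [-0.029, 0.999, -0.038, 0.004]
contact_force: [-0.5, -0.4, 0.4]
width: 0.0509
```

```bash
python3 - <<'E'
from h import *
s=read_state();print(s['tcp_pos'],s['tool_rot'])
im,c=snap('top','t11.png')
a=cv2.resize(im[120:280,280:480],None,fx=3,fy=3,interpolation=cv2.INTER_CUBIC)
cv2.imwrite('pics/t11.png',a[:,:,::-1])
H,S,V=cv2.split(cv2.cvtColor(im,cv2.COLOR_RGB2HSV))
m=np.zeros((400,640),np.uint8);m[195:240,360:440]=((((H<8)|(H>172))&(S>140)&(V>50)))[195:240,360:440]
n,l,st,ce=cv2.connectedComponentsWithStats(m)
for i in range(1,n):
    v,u=np.nonzero(l==i);P=np.array([pix2w(c,a,b,.03)[:2] for a,b in zip(u,v)])*1000;print(st[i],cv2.minAreaRect(P.astype(np.float32)))
print(look('knob_grip','top'))
E
```

```text
[ 4.45491704e-01 -3.09936434e-04  2.12385632e-01] [-0.02913922  0.99885751 -0.03765628  0.00407363]
[408 208   7   8  54] ((491.9930114746094, -215.8804931640625), (17.06977653503418, 20.646926879882812), 87.46160888671875)
[(0.69, [0.671, 0.039, 0.063], [320.0, 148.0])]
```

View pics/t11.png

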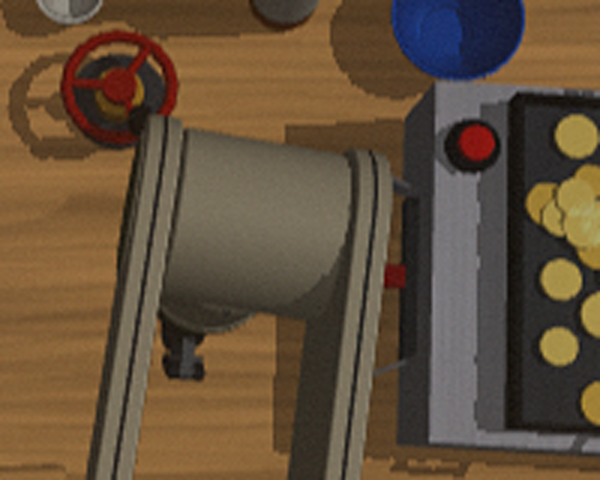

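The tray's end wall sits level with the mouth at crop (410,275). The red handle stub at (395,276) puts it at y≈-0.226, against the mouth at -0.229. Now for the wheel.

Emit:
arm_command([
  [0.6, 0.1, 0, 0, 0],
  [0.6, 0.2, 0, 0, 0],
  [0.6, 0.3, 0, 0, 0],
  [0.6, 0.38, -0.04, 0, 0],
  [0.6, 0.38, -0.04, 0, 0],
])

```text
t: 29.48
tcp_pos: [0.6357, -0.0243, 0.2065]
tool_rot: [-0.029, 0.999, -0.04, -0.0]
contact_force: [-0.9, -0.2, 0.2]
width: 0.0511
```

```bash
python3 - <<'E'
from h import *
s=read_state();print(s['tcp_pos'],s['tool_rot'])
im,c=snap('wrist','w12.png')
for t in ['knob_grip','wheel_axis']:print(look(t,'wrist'))
c2=calibration('top')
print('knob top view',pix2w(c2,326.9,160.5,.1))
H,S,V=cv2.split(cv2.cvtColor(im,cv2.COLOR_RGB2HSV))
n,l,st,ce=cv2.connectedComponentsWithStats((((H<8)|(H>172))&(S>140)&(V>50)).astype(np.uint8))
i=1+np.argmax(st[1:,4]);v,u=np.nonzero(l==i);P=np.array([pix2w(c,a,b,.06)[:2] for a,b in zip(u,v)])*1000;print(st[i],cv2.minEnclosingCircle(P.astype(np.float32)))
E
```

```text
[ 0.63570596 -0.02425285  0.20652427] [-2.92113385e-02  9.98760727e-01 -4.02952607e-02 -3.91947089e-06]
[(0.56, [0.67, 0.043, 0.064], [346.0, 131.0])]
[(0.91, [0.667, 0.046, 0.065], [343.0, 128.0])]
knob top view [0.62441392 0.02259176 0.1       ]
[ 293   74  107  110 4576] ((670.4083862304688, 42.50352096557617), 55.0306510925293)
```

View pics/w12.png

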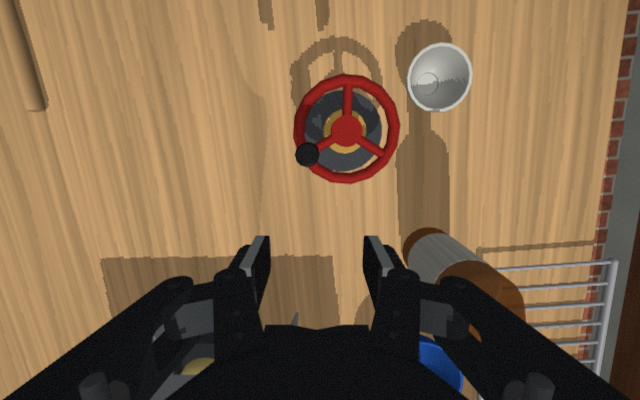

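Wheel centre is at (346,131) and the black knob at (307,155). The fitted rim radius of 55 mm is right.

```bash
python3 - <<'E'
from h import *
c=calibration('wrist');im=cv2.imread('pics/w12.png')
m=np.zeros((400,640),np.uint8);m[135:175,290:325]=(im.max(2)<45)[135:175,290:325]
n,l,st,ce=cv2.connectedComponentsWithStats(m)
for i in range(1,n):
  if st[i,4]>60: print(st[i],ce[i])
p=pix2w(c,307,154.5,.1);print(p,p[:2]*1000-[670.4,42.5],np.linalg.norm(p[:2]*1000-[670.4,42.5]))
C=np.array([.6704,.0425])
a0=np.arctan2(*(p[:2]-C)[::-1]);print(np.degrees(a0))
k=C+.045*np.array([np.cos(a0),np.sin(a0)])
print('knob',k,'shift units',(np.r_[k,.075]-read_state()['tcp_pos'])/.5)
for j in range(0,26):
    a=a0+np.radians(15*j);print(j,np.round((np.array([np.cos(a)-np.cos(a0),np.sin(a)-np.sin(a0)])*.045)/.5,4))
E
```

```text
[296 142  23  24 430] [306.95813953 153.78837209]
[0.62932159 0.0248971  0.1       ] [-41.07841074 -17.60290009] 44.69113917437854
-156.80392307186193
knob [0.6290377  0.02477545] shift units [-0.01005811  0.09384784 -0.26864981]
0 [0. 0.]
1 [ 0.012  -0.0202]
2 [ 0.0288 -0.0366]
3 [ 0.0493 -0.0481]
4 [ 0.0721 -0.0539]
5 [ 0.0956 -0.0536]
6 [ 0.1182 -0.0473]
7 [ 0.1384 -0.0353]
8 [ 0.1548 -0.0185]
9 [0.1663 0.002 ]
10 [0.1721 0.0248]
11 [0.1718 0.0483]
12 [0.1654 0.0709]
13 [0.1535 0.0911]
14 [0.1366 0.1075]
15 [0.1162 0.119 ]
16 [0.0934 0.1248]
17 [0.0699 0.1245]
18 [0.0473 0.1182]
19 [0.0271 0.1062]
20 [0.0107 0.0894]
21 [-0.0008  0.0689]
22 [-0.0066  0.0461]
23 [-0.0064  0.0226]
24 [-0.  0.]
25 [ 0.012  -0.0202]
```

Emit:
arm_command([
  [0.6, -0.01, 0.06, -0.02, 0],
  [0.6, -0.01, 0.094, -0.06, 0],
  [0.6, -0.01, 0.094, -0.16, 0],
  [0.6, -0.01, 0.094, -0.262, 0],
  [0.6, -0.01, 0.094, -0.262, 0],
])

```text
t: 30.25
tcp_pos: [0.6239, 0.0255, 0.0724]
tool_rot: [-0.03, 0.999, -0.039, -0.004]
contact_force: [0.4, -0.4, 1.5]
width: 0.0511
```

Emit:
arm_command([
  [0, 0, 0, 0, 0],
  [0, 0, 0, 0, 0],
  [0, 0, 0, 0, 0],
  [0, 0, 0, 0, 0],
])

```text
t: 30.75
tcp_pos: [0.6299, 0.0249, 0.0759]
tool_rot: [-0.029, 0.999, -0.039, 0.003]
contact_force: [23.9, -0.4, -16.2]
width: 0.0202
```

```bash
cat > circ.py <<'E'
import sys,numpy as np
from workcell import read_state
s=read_state();p=s['tcp_pos'][:2];C=np.array([.6704,.0425])
d=p-C;a=np.arctan2(d[1],d[0]);print('angle',round(np.degrees(a),1),'r',round(np.linalg.norm(d),4),'z',s['tcp_pos'][2],s['contact_force'],s['width'])
for k in sys.argv[1:]:
    b=a+np.radians(float(k));print(k,np.round((C+.0448*np.array([np.cos(b),np.sin(b)])-p)/.5,3))
E
python3 circ.py 18 36 54 72
```

```text
angle -156.5 r 0.0441 z 0.0759239257863331 [ 23.89408773  -0.43678051 -16.15836385] 0.02021036083374518
18 [ 0.014 -0.024]
36 [ 0.036 -0.042]
54 [ 0.062 -0.052]
72 [ 0.09  -0.054]
```

Emit:
arm_command([
  [0, 0.014, -0.024, 0, 0],
  [0, 0.036, -0.042, 0, 0],
  [0, 0.062, -0.052, 0, 0],
  [0, 0.09, -0.054, 0, 0],
  [0, 0.09, -0.054, 0, 0],
])

```text
t: 31.38
tcp_pos: [0.675, -0.0016, 0.076]
tool_rot: [-0.03, 0.999, -0.039, 0.002]
contact_force: [1.0, 3.4, -11.7]
width: 0.0203
```

```bash
python3 circ.py 18 36 54 72
```

```text
angle -84.1 r 0.0443 z 0.07598166638399761 [  1.02613992   3.37768709 -11.70444232] 0.020328243742434655
18 [0.027 0.006]
36 [0.051 0.022]
54 [0.068 0.043]
72 [0.078 0.069]
```

Emit:
arm_command([
  [0, 0.027, 0.006, 0, 0],
  [0, 0.051, 0.022, 0, 0],
  [0, 0.068, 0.043, 0, 0],
  [0, 0.078, 0.069, 0, 0],
  [0, 0.078, 0.069, 0, 0],
])

```text
t: 32.0
tcp_pos: [0.7152, 0.0333, 0.0761]
tool_rot: [-0.03, 0.999, -0.039, 0.004]
contact_force: [10.3, 0.6, -16.8]
width: 0.0207
```

```bash
python3 circ.py 18 36 54 72
```

```text
angle -11.6 r 0.0457 z 0.07606545822807141 [ 10.32211738   0.56326463 -16.79585489] 0.02070489432101761
18 [-0.001  0.028]
36 [-0.008  0.055]
54 [-0.023  0.079]
72 [-0.045  0.096]
```

Emit:
arm_command([
  [0, -0.001, 0.028, 0, 0],
  [0, -0.008, 0.055, 0, 0],
  [0, -0.023, 0.079, 0, 0],
  [0, -0.045, 0.096, 0, 0],
  [0, -0.045, 0.096, 0, 0],
])

```text
t: 32.62
tcp_pos: [0.6916, 0.0834, 0.076]
tool_rot: [-0.03, 0.999, -0.038, 0.003]
contact_force: [2.4, 7.9, -13.0]
width: 0.0202
```

```bash
python3 circ.py 18 36 54 72
```

```text
angle 62.7 r 0.0461 z 0.07600594413883766 [  2.36177853   7.8736553  -12.99660033] 0.02024171432091127
18 [-0.028  0.007]
36 [-0.056  0.007]
54 [-0.083 -0.002]
72 [-0.105 -0.018]
```

Emit:
arm_command([
  [0, -0.028, 0.008, 0, 0],
  [0, -0.056, 0.009, 0, 0],
  [0, -0.083, 0.001, 0, 0],
  [0, -0.105, -0.016, 0, 0],
  [0, -0.105, -0.016, 0, 0],
])

```text
t: 33.25
tcp_pos: [0.6382, 0.0736, 0.0759]
tool_rot: [-0.03, 0.999, -0.039, 0.003]
contact_force: [2.2, -4.8, -13.3]
width: 0.02
```

```bash
python3 circ.py 18 36 54 69 72
```

```text
angle 136.0 r 0.0448 z 0.07593583358884215 [  2.20615007  -4.76388844 -13.25899676] 0.019968821137138403
18 [-0.016 -0.023]
36 [-0.024 -0.05 ]
54 [-0.024 -0.078]
69 [-0.017 -0.1  ]
72 [-0.015 -0.104]
```

Emit:
arm_command([
  [0, -0.016, -0.023, 0, 0],
  [0, -0.023, -0.05, 0, 0],
  [0, -0.022, -0.078, 0, 0],
  [0, -0.014, -0.103, 0, 0],
  [0, -0.014, -0.103, 0, 0],
])

```text
t: 33.88
tcp_pos: [0.6322, 0.0214, 0.076]
tool_rot: [-0.03, 0.999, -0.039, 0.004]
contact_force: [7.0, 3.4, -16.8]
width: 0.0202
```

```bash
python3 circ.py 2
```

```text
angle -151.1 r 0.0437 z 0.07596752062165671 [  7.04757723   3.3750081  -16.82357788] 0.020165437156514747
2 [-0.    -0.004]
```

The wheel has been led through about 365°. I'll release and go to the igniter.

Emit:
arm_command([
  [0.6, 0, 0, 0, 0],
  [0.6, 0, 0, 0, 0],
  [0.6, 0, 0, 0, 0],
  [0.6, 0, 0, 0.1, 0],
  [0.6, 0, 0, 0.22, 0],
])

```text
t: 34.5
tcp_pos: [0.631, 0.0215, 0.186]
tool_rot: [-0.03, 0.999, -0.039, 0.002]
contact_force: [1.1, -0.3, -0.1]
width: 0.0512
```

Emit:
arm_command([
  [0, -0.02, -0.02, 0.12, 0],
  [0, -0.04, -0.14, 0.18, 0],
  [0, -0.06, -0.26, 0.18, 0],
  [0, -0.08, -0.38, 0.18, 0],
  [0, -0.08, -0.5, 0.18, 0],
])

```text
t: 35.12
tcp_pos: [0.5906, -0.2304, 0.2774]
tool_rot: [-0.029, 0.999, -0.039, 0.003]
contact_force: [0.7, 0.6, 0.1]
width: 0.0
```

Emit:
arm_command([
  [0, 0, -0.04, 0, 0],
  [0, 0, -0.04, 0, 0],
  [0, 0, -0.04, 0, 0],
])

```text
t: 35.5
tcp_pos: [0.5909, -0.2491, 0.2777]
tool_rot: [-0.03, 0.999, -0.039, 0.003]
contact_force: [0.6, 0.0, -0.1]
width: -0.0002
```

```bash
python3 - <<'E'
from h import *
s=read_state();print(s['tcp_pos'],s['tool_rot'])
im,c=snap('wrist','w13.png')
H,S,V=cv2.split(cv2.cvtColor(im,cv2.COLOR_RGB2HSV))
n,l,st,ce=cv2.connectedComponentsWithStats((((H<8)|(H>172))&(S>140)&(V>50)).astype(np.uint8))
for i in range(1,n):
  if st[i,4]>100:
    v,u=np.nonzero(l==i);P=np.array([pix2w(c,a,b,.148)[:2] for a,b in zip(u,v)])*1000;print(st[i],cv2.minEnclosingCircle(P.astype(np.float32)))
print(look('igniter_top','wrist'))
E
```

```text
[ 0.59094619 -0.24906387  0.27768894] [-0.02962804  0.99880837 -0.03865543  0.00312692]
[ 235  111   20   62 1006] ((525.8084716796875, -186.444580078125), 29.648752212524414)
[303 201  31  32 779] ((591.8851318359375, -267.09613037109375), 17.039091110229492)
[]
```

View pics/w13.png

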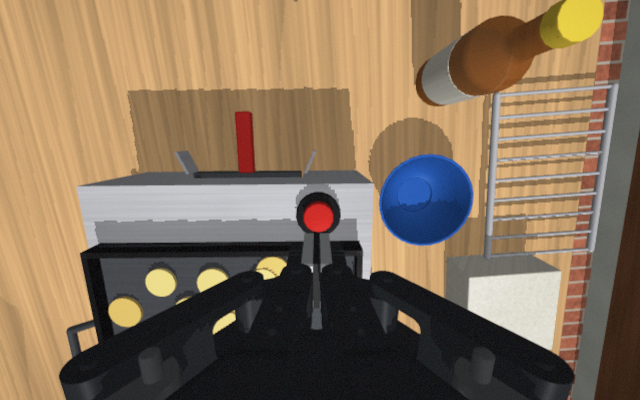

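The button is at (318,217) under the closed fingers, and the tray end is level with the mouth at row 173. I'll press the button.

Emit:
arm_command([
  [0, 0.002, -0.036, -0.08, 0],
  [0, 0.002, -0.036, -0.16, 0],
  [0, 0.002, -0.036, -0.22, 0],
  [0, 0.002, -0.036, -0.242, 0],
  [0, 0.002, -0.036, -0.242, 0],
])

```text
t: 36.22
tcp_pos: [0.5921, -0.2657, 0.1566]
tool_rot: [-0.03, 0.999, -0.038, 0.003]
contact_force: [-0.3, 0.6, -0.4]
width: -0.0004
```

Emit:
arm_command([
  [0, 0, 0, -0.01, 0],
  [0, 0, 0, -0.02, 0],
  [0, 0, 0, -0.028, 0],
  [0, 0, 0, -0.034, 0],
  [0, 0, 0, -0.034, 0],
])

```text
t: 36.85
tcp_pos: [0.5938, -0.2662, 0.1457]
tool_rot: [-0.029, 0.999, -0.037, 0.005]
contact_force: [-11.0, 7.3, 29.9]
width: 0.0
```

Emit:
arm_command([
  [0, 0, 0, 0.004, 0],
  [0, 0, 0, 0.004, 0],
  [0, 0, 0, 0.004, 0],
])

```text
t: 37.22
tcp_pos: [0.5942, -0.2666, 0.1478]
tool_rot: [-0.028, 0.999, -0.037, 0.006]
contact_force: [2.1, -1.5, 3.2]
width: -0.0001
```

Emit:
arm_command([
  [0, 0, 0, 0.005, 0],
  [0, 0, 0, 0.005, 0],
  [0, 0, 0, 0.005, 0],
])

```text
t: 37.6
tcp_pos: [0.5942, -0.2666, 0.15]
tool_rot: [-0.029, 0.999, -0.037, 0.006]
contact_force: [1.6, -0.7, 2.2]
width: -0.0
```

The spring force (2.2 N at 0.150, 3.2 N at 0.148, then a hard 30 N at 0.1457) shows the button reached its bottom. I'll let go and retreat.

Emit:
arm_command([
  [0, 0, 0, 0.04, 0],
  [0, 0, 0, 0.14, 0],
  [0, 0, 0, 0.24, 0],
  [0, 0, 0.1, 0.26, 0],
  [0, -0.1, 0.2, 0.26, 0],
])

```text
t: 38.22
tcp_pos: [0.5511, -0.1714, 0.2821]
tool_rot: [-0.028, 0.999, -0.037, 0.007]
contact_force: [0.5, -0.4, 1.1]
width: 0.0001
```

Emit:
arm_command([
  [0, -0.1, 0.12, 0, 0],
  [0, -0.2, 0.24, 0, 0],
  [0, -0.2, 0.36, 0, 0],
  [0, -0.2, 0.48, 0, 0],
  [0, -0.2, 0.5, 0, 0],
])

```text
t: 38.85
tcp_pos: [0.4501, 0.0812, 0.2835]
tool_rot: [-0.029, 0.999, -0.036, 0.008]
contact_force: [0.6, -1.0, -0.6]
width: -0.0001
```

```bash
python3 - <<'E'
from h import *
s=read_state();print(s['tcp_pos'],s['t'],s['contact_force'])
im,c=snap('top','t14.png',(150,80,550,330),2)
m=get_image('scene');
a=cv2.resize(np.asarray(m)[90:300,150:450],None,fx=2.6,fy=2.6,interpolation=cv2.INTER_CUBIC);cv2.imwrite('pics/s14.png',a[:,:,::-1])
E
```

```text
[0.45010357 0.08115682 0.28352673] 38.85 [ 0.56852901 -1.02032756 -0.57072788]
```

View pics/t14.png

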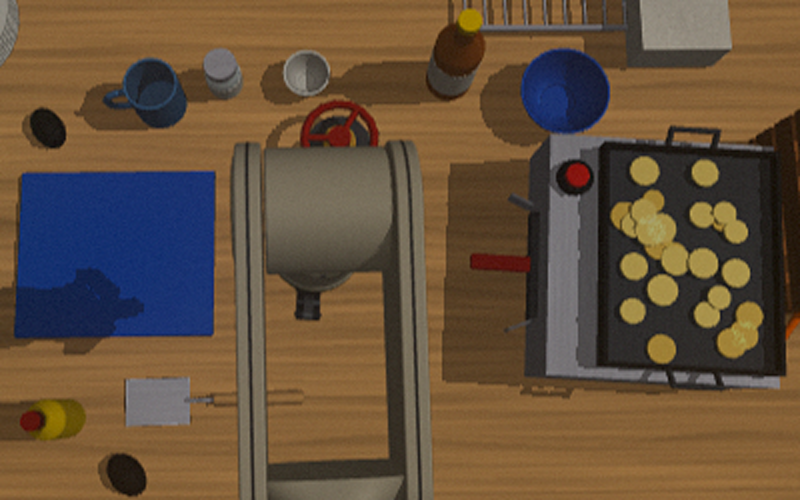

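View pics/s14.png

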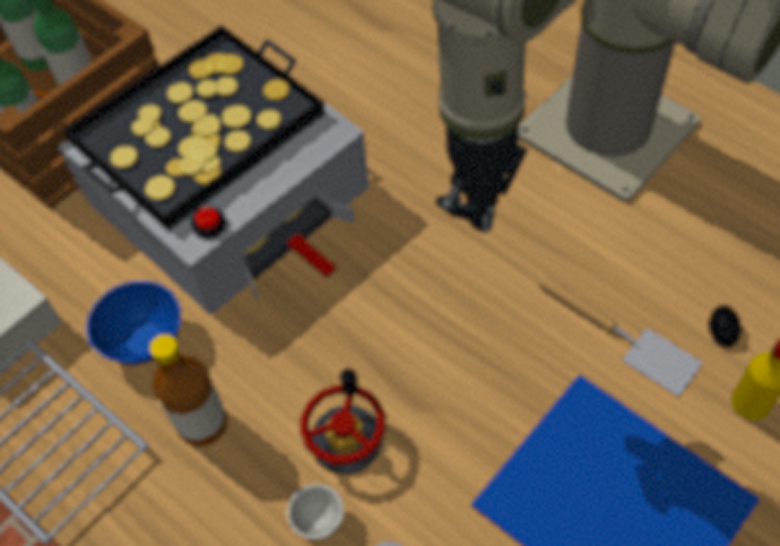

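```bash
python3 - <<'E'
from h import *
c=calibration('top')
t=pix2w(c,150+471/2,80+262/2,.03);e=pix2w(c,150+530/2,80+264/2,.03);print(t,e,np.linalg.norm(t-e), 'expected tip', [.491+.077*.085,-.229+.085])
E
```

```text
[ 0.49411501 -0.14348718  0.03      ] [ 0.49043694 -0.2271729   0.03      ] 0.08376650731207173 expected tip [0.497545, -0.14400000000000002]
```

The tray is home to within a millimetre or two. I'll hand the job in.

```bash
python3 -c "
from workcell import *
print(job_done())"
```

```text
the job is handed in; nothing more can be done
None
```

The job is done as asked and in order, and handed in at about 39 s; no verdict was reported.

- **Potatoes:** all four halves on the board went into the tray. The board is empty in the last top view. Inside the bay I can only partly see them, as bits of yellow in the last scene view. I left the black look-alikes, the crate potatoes and the slices on the griddle alone.
- **Tray:** it is in the bay against the stop. More pushing raised the force to about 22 N with no movement. The final picture puts its end at y = -0.227 and its handle tip at -0.1435, against the expected -0.229 and -0.144.
- **Gas:** I led the handwheel's knob about 365° anticlockwise, worked out from the tool's path (the joint itself can't be read). The last views show the knob back near where it started.
- **Igniter:** I pressed it to a hard bottom and let it go. The force was about 30 N at the bottom, with only 3.2 N and 2.2 N of spring force on the way back up.

No other check failed or disagreed. The tool had drifted about 3° off vertical by the end, and I saw no effect from it. The other things on the table look undisturbed in the last pictures, and I saw no potato knocked aside and no slackened grip.

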